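# Spot the second screw hole of the hook plate with a spring-loaded centre punch

## Task

Take the spring-loaded centre punch out of its wooden block, stand its point on the bottom of the empty screw hole of the hook plate and press it slowly straight down until its hidden spring snaps, then stop at once: never bear down harder than the snap needs. Then stand the punch back in its block, fully home, and leave the kitchen things as they are.

Things in the scene. Friction and masses are not known exactly. Their poses are not given: they have to be found in the camera images.
- punch_grip (a point): Steel spring-loaded centre punch, loose, 0.13 kg, upright in its block at the start; round about its z axis (up). Point on the axis, half-way up the knurled grip (18 mm diameter, from 28 mm below to 24 mm above this point; 40 N grip is fine). A 21 mm cap ends it 33 mm above this point. Under the grip a 26 mm collar, its underside 34 mm below this point, then a 16 mm neck tapering to the nose
- punch_nose (a point): Point on the punch's axis at the lower end of its sleeve (10 mm diameter), 64 mm below punch_grip, 30 mm below the collar's underside. The steel point (6 mm rod, tapered over its last 5 mm to a blunt 2 mm tip) stands out 34 mm below the nose when not pressed
- block_hole (a point): Centre of the mouth of the hole in the wooden tool block (fixed, 80 x 80 x 72 mm high); z points up. The hole is 20 mm in diameter, 67 mm deep, its rim is 72 mm above the counter. The punch stands in it with its collar resting on the rim, so that punch_grip is then 34 mm above this point
- mark_hole (a point): Centre of the mouth of the empty 9 mm screw hole in the steel hook plate's upper face, 36 mm above the counter; z up. The hole goes on into the wood below; its bottom is 5 to 24 mm below this point, how deep cannot be seen. Plate 36 x 112 x 4 mm, long along this point's y; along +y a small hook (24 mm high) stands 40 to 50 mm away, and at 72 mm is the other hole, filled by a screw head
- board: The wooden hook board, 70 x 240 x 32 mm, with the steel hook plate on it; origin in the middle of its underside, long along its y axis. Fixed to the counter
- saucers: Stack of four white ceramic saucers, 150 mm diameter, 52 mm high, origin in the middle of the underside. Bystander
- colander: Stainless colander with two handles, 210 mm diameter, 85 mm high, origin in the middle of the underside. Bystander
- jar: Glass jar with a clamp lid, 90 mm diameter, 120 mm high, origin in the middle of the underside. Bystander
- spoon: Aluminium spoon, 180 mm long, lying on the counter between block and hook board, long along its x axis, origin at the middle of its underside. Bystander
- striker (a joint): The punch's hidden snap, as a reading: 0 set, 0.0025 m snapped. The point first slides into the sleeve against a spring (4 N at once, 12 N after about 2.3 mm); at 12 to 13 N the snap jumps and the resistance drops at once by 3 to 7 N; within 3 mm more the point is solid and the force shoots up. Lifted off, point and snap spring out again. Over 18 N on the work spoils it
Mind the look-alikes: they are no part of the job. Of the things that look like the part that bears punch_grip, the smallest one is meant. Of the things shaped like the part that bears block_hole, the wooden one is meant.

How it is judged:
On the way, in this order (a step that is already met when the one before it is completed fails the run):
1. the punch's point stands on the bottom of the hook plate's empty hole, the punch upright, not yet snapped (horizontal distance between punch_nose and mark_hole below 0.004 m and angle between punch_nose's own z axis and vertical below 0.1 rad and contact force between punch and hole_floor_c0 above 1 N and value of joint striker below 0.001 m).
2. the punch's spring snaps, the punch upright with its point in the empty hole (value of joint striker above 0.0018 m and horizontal distance between punch_nose and mark_hole below 0.004 m and angle between punch_nose's own z axis and vertical below 0.1 rad and contact force between punch and hole_floor_c0 above 1 N).
At the end, for the whole second after the job is handed in: The spring has snapped in the empty hole, punch upright within 0.1 rad and its axis within 4 mm of the hole's. At the end the punch stands at rest in the block: within 5 mm of the hole's axis, upright within 0.1 rad, collar within 3 mm of the rim, its snap sprung out again (below 1 mm) (horizontal distance between punch_nose and block_hole below 0.005 m and z of punch_nose in the frame of block_hole below -0.027 m and angle between punch_nose's own z axis and vertical below 0.1 rad and value of joint striker below 0.001 m and linear speed of punch below 0.02 m/s); the robot touches nothing.
It fails at once if the punch bears on the hook board or in its hole with more than 18 N (contact force between punch and board above 18 N or contact force between punch and hole_floor_c0 above 18 N).
It fails at once if a bystander is moved more than 15 mm (distance of any of saucers, colander, jar, spoon from where it was at the start of the episode above 0.015 m).
It also fails if it takes over 58 s, if anything falls off the work surface, if the arm or the gripper's body presses on something with over 40 N, if the wrist force passes 120 N, or if a joint passes its speed limit or range.

## Robot

A 7-joint arm with a two-finger parallel gripper is mounted at the origin on the work surface. World frame = base frame: x ahead of the robot, y to its left, z up, the work surface at z = 0. Lengths are in m, angles in rad, forces in N, time in s.
With the tool pointing down it reaches from about 0.4 to 0.85 m from the base axis. Payload 4.5 kg.
Tool frame: the origin (TCP) lies at the very end of the fingers, on their centre line; the grasp point (between the pads) lies 19 mm behind it; z points along the fingers, y is the line along which they close (so a half turn about z gives the same grasp; the last joint's range is limited). The gripper opens to 88 mm and grips with 3 to 60 N. Pads are 18 mm wide; open, the fingers measure 123 mm over their backs; the gripper's body (75 mm by 187 mm) begins 45 mm behind the grasp point.
Start: joints at [-1.231, 0.689, -0.195, 1.565, 0.157, 0.902, -0.215], TCP at [0.188, 0.596, 0.239] pointing down, gripper open.
Joint ranges: [-3.01, 3.01], [-0.46, 2.08], [-1.47, 1.51], [0.13, 2.56], [-1, 4.14], [0.04, 2.09], [-2.66, 2.66]. Speed limits (rad/s): [2.57, 2.57, 3.14, 3.14, 3.14, 3.14, 3.14].

## Interface

Orientations are given as a unit quaternion [x, y, z, w].
In Python, from plant import r gives the robot as it stands. The module is installed in compiled form; this text tells all that it offers.
- The arm moves only by the tool step_arm, never from a script. Its argument "increments" is a list of rows, each a list of 2 entries, a list of its own where there are three numbers: the shift along the world's x, y, z in cm, then the turn, a rotation vector about the world's x, y, z in degrees. A call has exactly 10 rows; each row shifts and turns the commanded pose from where the row before left it; what a row does not reach is not made up. A row lasts 1/10 s, in which the tool goes at most 50 mm and 8.59 degrees, less where a joint would pass 70% of its speed; a pose out of reach is approached as far as the arm can. A call is refused whole if a number of a shift passes 5 or a number of a turn 8.59, either way. A call with a gripper value outside its range is refused whole. "fingers" is the opening, from 0 (shut) to 1 (fully open), set as the call begins (left out, the last holds). The fingers move at their own pace and stop on an object; "grip_force" is the grip in N (left out, the last holds). Time passes only in rows, so rows that do not move let the fingers close, or fill a call up. It gives the time, the measured TCP pose, the force, the opening and the grip force at its end, in the units of the state.
- r.get_state(): the state, without advancing time (a new reading comes with each control period).
- r.snapshot(name): name is "scene" or "top" or "wrist"; returns (picture, depth): 420x560x3 uint8, red, green, blue; 420x560 float32, m along the optical axis (not along the pixel's ray), 0 where there is no reading.
- r.calibration(name): a dict with "fov_y" (degrees; the focal length in pixels is half the picture's height over the tangent of half this angle, whatever the lens; pixels are square), "cx", "cy" (the principal point, pixels), "R" (3x3) and "t" (3): a world point X has camera coordinates R X + t. Camera axes: x right, y down, z forward; pixel columns grow to the right and rows downward; lengths in m; the calibration is good to about 2 mm. A picture is of the moment at which its call begins: read the wrist's pose just before it. calibration takes no time and is no camera call; for the wrist camera it gives the pose at the moment of the call.
- r.finish_job(): hands the job in; it is judged then, once.
The state is a dict: "clock": time; "q": joint angles; "qd": joint speeds; "joint_torque": joint torques, N m; "tool_pos": TCP position; "eef_rot": TCP orientation; "contact_force": force on the tool from outside, world axes, zero at the start; "moment": the same for the moment, N m; "opening": opening from 0.0 (shut) to 1.0 (fully open); "finger_force": force on a finger pad.
Only numpy, scipy, OpenCV 4.12 (cv2) and the standard library are available. Lean on these libraries where they do the work, as an engineer would, in place of code of your own. Each camera call takes 0.05 s, during which the arm holds its last target. There are 200 camera calls.

## Working session

There is one attempt and no reset: what is moved stays moved. The work goes in short steps, Python scripts to look and compute and a tool call to move; the robot and the scene stay as the last step left them, time stands still between calls to the robot, and variables do not carry over. Pictures are saved under pics/ and viewed, at most 10 in all, crops included, and the job is handed in when it is done.

Besides the shell and the picture viewer there is one more tool, called after ">>>" by a JSON object that holds its "name" and its "arguments", one argument or row to a line. step_arm: Moves the arm, as the interface text tells. Its arguments: {"type":"object","properties":{"increments":{"type":"array","items":{"type":"array"}},"fingers":{"type":"number"},"grip_force":{"type":"number"}},"required":["increments"]}

```bash
mkdir -p pics
cat > h.py <<'E'
import numpy as np,cv2,math
from plant import r
def snap(n,f):
    c=r.calibration(n);p,d=r.snapshot(n)
    cv2.imwrite(f'pics/{f}.png',p[:,:,::-1]);np.savez(f'pics/{f}.npz',p=p,d=d,**{k:np.array(v) for k,v in c.items()})
    return p,d,c
def load(f): return np.load(f'pics/{f}.npz')
def world(z,u,v,depth=None):
    """pixels->world, by depth map"""
    u=np.asarray(u);v=np.asarray(v)
    f=210/math.tan(math.radians(float(z['fov_y'])/2))
    d=z['d'][v.astype(int),u.astype(int)] if depth is None else depth
    X=np.stack([(u-z['cx'])/f*d,(v-z['cy'])/f*d,d],-1)
    return (X-z['t'])@z['R']
def onplane(z,u,v,h):
    f=210/math.tan(math.radians(float(z['fov_y'])/2))
    ray=np.array([(u-z['cx'])/f,(v-z['cy'])/f,1])@z['R']; o=-z['t']@z['R']
    return o+ray*(h-o[2])/ray[2]
E
python3 - <<'E'
from h import *
a=snap('top','top0')[0];b=snap('scene','scene0')[0]
print(r.get_state())
E
```

```text
{'clock': 0.1, 'q': array([-1.2311906 ,  0.68987415, -0.19448213,  1.5662513 ,  0.15732301,
        0.90251754, -0.2151091 ]), 'qd': array([-0.00026037, -0.00177891,  0.00082542, -0.00241369,  0.00112611,
        0.00102772,  0.00023459]), 'joint_torque': array([-3.95140945e-03, -5.28492951e+01, -1.27162546e+00, -1.53835326e+01,
       -5.25692815e-02,  2.02547009e-03,  6.03157400e-05]), 'tool_pos': array([0.18805868, 0.59543092, 0.23800249]), 'eef_rot': array([ 1.52281235e-01,  9.88336854e-01, -8.28968318e-04, -4.23453811e-05]), 'contact_force': array([-0.71221008,  0.23344731, -0.24716327]), 'moment': array([ 0.03650645,  0.03457972, -0.03123848]), 'finger_force': 0.0, 'opening': 0.9967133601162298}
```

View pics/top0.png

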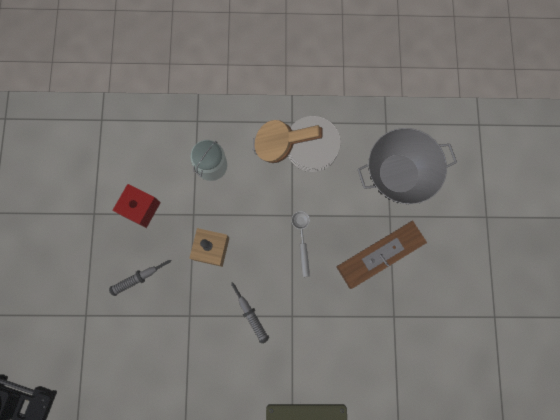

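View pics/scene0.png

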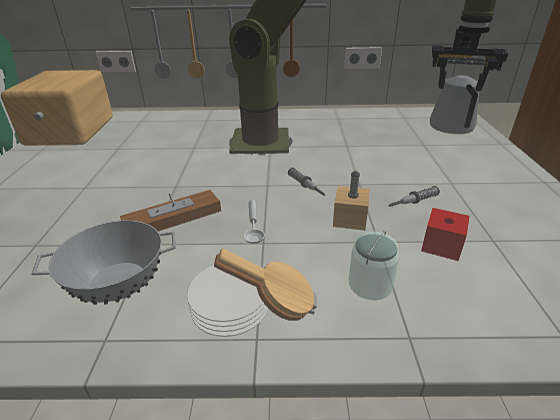

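The upright punch in the wooden block is at top (207,245); the two lying ones, (140,277) and (250,312), look larger. The red block at (136,205) is a look-alike. I'll enlarge to confirm and measure.

Run:
```python
from h import *
t=load('top0');s=load('scene0')
c=lambda z,y0,y1,x0,x1,w,h:cv2.resize(z['p'][y0:y1,x0:x1,::-1],(w,h),interpolation=cv2.INTER_CUBIC)
im=np.vstack([np.hstack([c(t,215,275,170,250,400,300),c(t,215,290,335,435,400,300)]),np.hstack([c(s,165,235,310,400,400,300),c(s,180,240,120,225,400,300)])])
cv2.imwrite('pics/crop0.png',im)
print('cam',-t['t']@t['R'],-s['t']@s['R'])
for n,u,v in [('blk corners',195,230),('',228,234),('',223,265),('',191,259),('cap',206,244),('p1a',112,291),('p1b',170,262),('p2a',234,284),('p2b',265,339),('plate',365,262),('',401,244)]:
    print(n,world(t,u,v).round(3))
def seg(name,y0,y1,x0,x1,lo,hi):
    vv,uu=np.mgrid[y0:y1,x0:x1];X=world(t,uu.ravel(),vv.ravel());m=(X[:,2]>lo)&(X[:,2]<hi);P=X[m]
    rect=cv2.minAreaRect(P[:,:2].astype(np.float32)*1000);print(name,len(P),P.mean(0).round(4),rect)
seg('cap',215,275,170,250,.12,.16);seg('block',215,280,170,250,.062,.08);seg('board',215,295,330,435,.025,.045);seg('plate',215,295,330,435,.0345,.045);seg('spoon',205,280,285,320,.004,.05)
```

```text
cam [0.37909397 0.10148347 1.23405145] [1.29891465 0.08933795 0.57080669]
blk corners [0.548 0.298 0.001]
 [0.538 0.208 0.   ]
 [ 0.453  0.22  -0.001]
 [0.466 0.3   0.038]
cap [0.495 0.249 0.139]
p1a [0.379 0.101 1.234]
p1b [0.46  0.361 0.006]
p2a [0.402 0.187 0.024]
p2b [0.264 0.105 0.029]
plate [ 0.461 -0.158  0.035]
 [ 0.51  -0.256  0.035]
cap 64 [0.4972 0.2542 0.1356] ((497.2817687988281, 254.86407470703125), (20.473751068115234, 18.774988174438477), 45.66415023803711)
block 915 [0.4958 0.2515 0.072 ] ((497.13104248046875, 252.90199279785156), (81.1990966796875, 80.41604614257812), 77.9950180053711)
board 2342 [ 0.4827 -0.2034  0.0333] ((483.4135437011719, -205.25721740722656), (70.42974853515625, 241.05496215820312), 30.854293823242188)
plate 763 [ 0.482  -0.2022  0.0368] ((483.2167053222656, -204.29116821289062), (69.18775939941406, 239.0441436767578), 31.057641983032227)
spoon 599 [0.5158 0.0064 0.0121] ((517.7979736328125, 6.911815643310547), (93.50411224365234, 203.28070068359375), 89.24826049804688)
```

View pics/crop0.png

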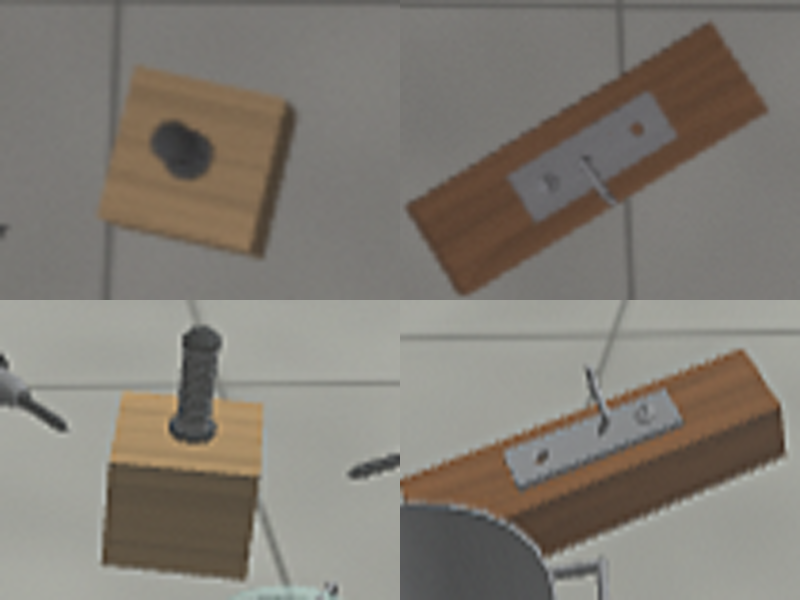

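Both crops show the same thing: the small upright punch stands in the wooden block and is the one meant. The plate's empty hole, with brown wood showing, is at top px (394.5,247). The screw head is at (372,260) and the hook stands between them, nearer the screw, as described. I'll go above the block now.

>>> {"name": "step_arm", "arguments": {
  "increments": [
    [[2, -2.2, 0], [0, 0, 0]],
    [[3.3, -3.6, 0], [0, 0, 0]],
    [[3.3, -3.6, 0], [0, 0, 0]],
    [[3.3, -3.6, 0], [0, 0, 0]],
    [[3.3, -3.6, 0], [0, 0, 0]],
    [[3.3, -3.6, 0], [0, 0, 0]],
    [[3.3, -3.6, 0], [0, 0, 0]],
    [[3.3, -3.6, 0], [0, 0, 0]],
    [[3, -3.3, 0], [0, 0, 0]],
    [[2, -2.2, 0], [0, 0, 0]]
  ],
  "fingers": 1,
  "grip_force": 40
}}

```text
clock: 1.1
tool_pos: [0.4914, 0.2631, 0.2383]
eef_rot: [0.154, 0.988, -0.001, 0.0]
contact_force: [0.7, -0.3, 1.0]
opening: 0.999
finger_force: 0.0
```

Run:
```python
from h import *
snap('wrist','w1');s=r.get_state();print(s['tool_pos'],s['eef_rot'],s['contact_force'])
z=load('w1');vv,uu=np.mgrid[0:420,0:560];X=world(z,uu.ravel(),vv.ravel());ok=z['d'].ravel()>0
for lo,hi in [(.132,.145),(.066,.0755)]:
    P=X[ok&(X[:,2]>lo)&(X[:,2]<hi)&(np.hypot(X[:,0]-.497,X[:,1]-.254)<.07)]
    if len(P): print(len(P),P.mean(0),cv2.minAreaRect((P[:,:2]*1000).astype(np.float32)))
```

```text
[0.49486986 0.25857069 0.23817455] [ 0.15752787  0.98750987 -0.00243642  0.00181291] [ 2.5889457  -3.11523949  0.62086908]
604 [0.49843391 0.25605977 0.13647429] ((499.5498352050781, 255.67442321777344), (20.029104232788086, 20.478187561035156), 80.6737060546875)
6621 [0.49457273 0.25478769 0.07189834] ((498.86016845703125, 253.7057647705078), (80.14261627197266, 80.83928680419922), 77.94564056396484)
```

View pics/w1.png

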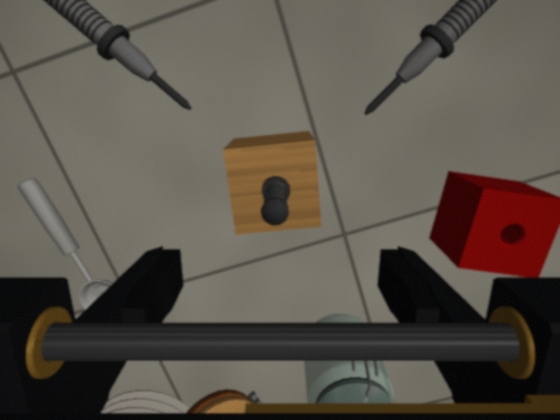

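The wrist view shows the upright punch cap at (275,210) in the wooden block. Cap centre is about (0.498,0.255). I'll descend partway, settle and look again.

>>> {"name": "step_arm", "arguments": {
  "increments": [
    [[0.2, -0.3, -1], [0, 0, 0]],
    [[0.3, -0.4, -1.5], [0, 0, 0]],
    [[0.2, -0.3, -1.5], [0, 0, 0]],
    [[0.2, -0.2, -1], [0, 0, 0]],
    [[0, 0, 0], [0, 0, 0]],
    [[0, 0, 0], [0, 0, 0]],
    [[0, 0, 0], [0, 0, 0]],
    [[0, 0, 0], [0, 0, 0]],
    [[0, 0, 0], [0, 0, 0]],
    [[0, 0, 0], [0, 0, 0]]
  ]
}}

```text
clock: 2.15
tool_pos: [0.4982, 0.2552, 0.1891]
eef_rot: [0.152, 0.988, 0.0, 0.0]
contact_force: [-0.3, -0.8, 0.1]
opening: 1.0
finger_force: 0.0
```

Run:
```python
from h import *
s=r.get_state();print(s['tool_pos'],s['eef_rot'],s['contact_force'])
snap('wrist','w2')
z=load('w2');vv,uu=np.mgrid[0:420,0:560];X=world(z,uu.ravel(),vv.ravel());ok=z['d'].ravel()>0
for lo,hi in [(.132,.145),(.066,.0755)]:
    P=X[ok&(X[:,2]>lo)&(X[:,2]<hi)&(np.hypot(X[:,0]-.497,X[:,1]-.254)<.07)]
    if len(P): print(len(P),P.mean(0),cv2.minAreaRect((P[:,:2]*1000).astype(np.float32)))
```

```text
[0.49824415 0.25515587 0.18906532] [1.52297264e-01 9.88334677e-01 2.40363676e-04 2.26783477e-04] [-0.33784796 -0.77330621  0.05962138]
907 [0.49829564 0.25609561 0.13641116] ((499.740478515625, 255.6586151123047), (19.71492576599121, 21.196142196655273), 73.31842803955078)
9081 [0.49373901 0.25489864 0.07188731] ((498.80572509765625, 253.73092651367188), (80.25569915771484, 80.81436920166016), 77.93634796142578)
```

>>> {"name": "step_arm", "arguments": {
  "increments": [
    [[0.1, 0, -1], [0, 0, 0]],
    [[0, 0, -2], [0, 0, 0]],
    [[0, 0, -2], [0, 0, 0]],
    [[0, 0, -2], [0, 0, 0]],
    [[0, 0, -1.5], [0, 0, 0]],
    [[0, 0, -1], [0, 0, 0]],
    [[0, 0, -0.6], [0, 0, 0]],
    [[0, 0, 0], [0, 0, 0]],
    [[0, 0, 0], [0, 0, 0]],
    [[0, 0, 0], [0, 0, 0]]
  ]
}}

```text
clock: 3.2
tool_pos: [0.4996, 0.2553, 0.0884]
eef_rot: [0.152, 0.988, 0.0, 0.001]
contact_force: [1.3, 0.6, 0.6]
opening: 1.003
finger_force: 0.0
```

>>> {"name": "step_arm", "arguments": {
  "increments": [
    [[0, 0, 0], [0, 0, 0]],
    [[0, 0, 0], [0, 0, 0]],
    [[0, 0, 0], [0, 0, 0]],
    [[0, 0, 0], [0, 0, 0]],
    [[0, 0, 0], [0, 0, 0]],
    [[0, 0, 0], [0, 0, 0]],
    [[0, 0, 0], [0, 0, 0]],
    [[0, 0, 0], [0, 0, 0]],
    [[0, 0, 0], [0, 0, 0]],
    [[0, 0, 0], [0, 0, 0]]
  ],
  "fingers": 0,
  "grip_force": 40
}}

```text
clock: 4.2
tool_pos: [0.499, 0.255, 0.0876]
eef_rot: [0.152, 0.988, -0.0, -0.0]
contact_force: [0.7, 0.1, -0.3]
opening: 0.201
finger_force: 40.0
```

Gripped, opening 17.7 mm, as expected. Lifting, then measuring the hole.

>>> {"name": "step_arm", "arguments": {
  "increments": [
    [[0, 0, 0.5], [0, 0, 0]],
    [[0, 0, 1], [0, 0, 0]],
    [[0, 0, 1.2], [0, 0, 0]],
    [[0, 0, 1.2], [0, 0, 0]],
    [[0, 0, 1.2], [0, 0, 0]],
    [[0, 0, 1.4], [0, 0, 0]],
    [[0, 0, 1.5], [0, 0, 0]],
    [[0, 0, 1.5], [0, 0, 0]],
    [[0, 0, 1], [0, 0, 0]],
    [[0, 0, 0.5], [0, 0, 0]]
  ]
}}

```text
clock: 5.2
tool_pos: [0.4996, 0.2552, 0.1992]
eef_rot: [0.152, 0.988, 0.001, 0.001]
contact_force: [0.0, 0.1, -1.3]
opening: 0.201
finger_force: 40.0
```

Run:
```python
from h import *
t=load('top0');s=load('scene0')
print('top hole',onplane(t,394.5,247,.036),'screw',onplane(t,372.3,260.5,.036))
# scene crop: x=120+X/400*105, y=180+(Y-300)/300*60
f=lambda X,Y:(120+X*105/400,180+(Y-300)*.2)
for X,Y in [(542,457),(645,414)]:
    u,v=f(X-400,Y);print('scene',u,v,onplane(s,u,v,.036))
# subpixel: brown/dark blob near hole
def blob(z,u,v,w,k):
    p=z['p'][v-w:v+w+1,u-w:u+w+1].astype(float); 
    m=(p[:,:,0]-p[:,:,2]) if k else p.mean(2).max()-p.mean(2)
    m=np.clip(m-np.percentile(m,60),0,None);yy,xx=np.mgrid[v-w:v+w+1,u-w:u+w+1]
    return (m*xx).sum()/m.sum(),(m*yy).sum()/m.sum()
a=blob(t,394,247,3,1);print(a,onplane(t,*a,.036))
a=blob(s,157,211,3,0);print(a,onplane(s,*a,.036))
print(r.get_state()['tool_pos'])
```

```text
top hole [ 0.50141733 -0.23761577  0.036     ] screw [ 0.46526917 -0.17700586  0.036     ]
scene 157.275 211.4 [ 0.50714932 -0.23251999  0.036     ]
scene 184.3125 202.8 [ 0.46875102 -0.17286744  0.036     ]
(np.float64(393.7481203007519), np.float64(246.80075187969925)) [ 0.50193493 -0.23562489  0.036     ]
(np.float64(157.22613065326635), np.float64(211.39267767408472)) [ 0.50711416 -0.23265242  0.036     ]
[0.49956034 0.2552425  0.19919744]
```

>>> {"name": "step_arm", "arguments": {
  "increments": [
    [[0, -0.5, 0], [0, 0, 0]],
    [[0, -1.5, 0], [0, 0, 0]],
    [[0, -2.5, 0], [0, 0, 0]],
    [[0, -3, 0], [0, 0, 0]],
    [[0, -3, 0], [0, 0, 0]],
    [[0, -3, 0], [0, 0, 0]],
    [[0, -3, 0], [0, 0, 0]],
    [[0, -3, 0], [0, 0, 0]],
    [[0, -3, 0], [0, 0, 0]],
    [[0, -3, 0], [0, 0, 0]]
  ]
}}

```text
clock: 6.2
tool_pos: [0.4978, -0.0028, 0.197]
eef_rot: [0.153, 0.988, -0.001, -0.001]
contact_force: [0.2, -0.4, -0.5]
opening: 0.199
finger_force: 40.0
```

>>> {"name": "step_arm", "arguments": {
  "increments": [
    [[0, -3, 0], [0, 0, 0]],
    [[0, -3, 0], [0, 0, 0]],
    [[0, -3, 0], [0, 0, 0]],
    [[0, -3, 0], [0, 0, 0]],
    [[0, -3, 0], [0, 0, 0]],
    [[0, -3, 0], [0, 0, 0]],
    [[0, -2.5, 0], [0, 0, 0]],
    [[0, -1.5, 0], [0, 0, 0]],
    [[0.2, -0.5, 0], [0, 0, 0]],
    [[0.2, 0, 0], [0, 0, 0]]
  ]
}}

```text
clock: 7.2
tool_pos: [0.5028, -0.2251, 0.1974]
eef_rot: [0.153, 0.988, 0.0, -0.0]
contact_force: [0.2, 0.9, -0.3]
opening: 0.196
finger_force: 40.0
```

>>> {"name": "step_arm", "arguments": {
  "increments": [
    [[0, -1, -1], [0, 0, 0]],
    [[0, 0, -1], [0, 0, 0]],
    [[0, 0, -1], [0, 0, 0]],
    [[0, 0, 0], [0, 0, 0]],
    [[0, 0, 0], [0, 0, 0]],
    [[0, 0, 0], [0, 0, 0]],
    [[0, 0, 0], [0, 0, 0]],
    [[0, 0, 0], [0, 0, 0]],
    [[0, 0, 0], [0, 0, 0]],
    [[0, 0, 0], [0, 0, 0]]
  ]
}}

```text
clock: 8.2
tool_pos: [0.5032, -0.235, 0.1679]
eef_rot: [0.152, 0.988, 0.0, 0.0]
contact_force: [-0.6, 0.6, -0.9]
opening: 0.2
finger_force: 40.0
```

Run:
```python
from h import *
s=r.get_state();print(s['tool_pos'],s['eef_rot'],s['contact_force'])
snap('wrist','w3')
snap('scene','s3')
z=load('w3');f=210/math.tan(math.radians(float(z['fov_y'])/2))
for P in [(.504,-.2355,.036),(*s['tool_pos'][:2],s['tool_pos'][2]-.079),(*s['tool_pos'][:2],s['tool_pos'][2]+.019)]:
    c=z['R']@np.array(P)+z['t'];print((c[:2]/c[2]*f+[z['cx'],z['cy']]).round(1))
```

```text
[ 0.50316711 -0.23502711  0.16788727] [1.52352299e-01 9.88326243e-01 3.75155705e-06 1.18685525e-04] [-0.5664576   0.61716269 -0.90337516]
[279.7 190. ]
[279.9 210.3]
[279.9 289.9]
```

View pics/w3.png

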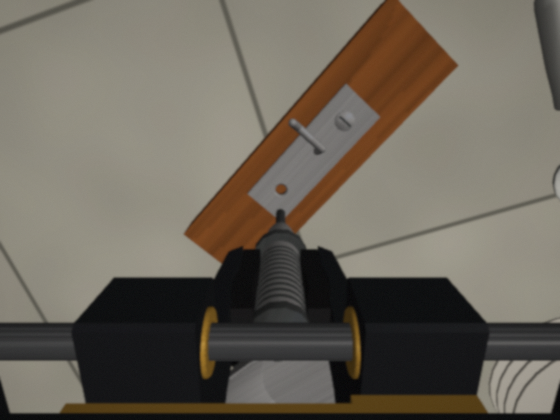

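The wrist view shows the hole at about (281,188), with the punch tip at about (280,212), hanging where predicted. I'll compute both in sub-pixels.

Run:
```python
from h import *
z=load('w3');p=z['p'].astype(float)
m=p[180:199,272:291];k=np.clip(m[:,:,0]-m[:,:,2]-30,0,None);yy,xx=np.mgrid[180:199,272:291]
u,v=(k*xx).sum()/k.sum(),(k*yy).sum()/k.sum();print(u,v,onplane(z,u,v,.036))
print((m[:,:,0]-m[:,:,2]).astype(int)[::2])
g=p[206:222,268:294].mean(2).astype(int);print(g)
for a,b in [(280,209),(280,212)]: print(onplane(z,a,b,.0889))
print(onplane(z,281,209,.0889)-onplane(z,280,209,.0889))
# tilt from scene image
s=load('s3');cv2.imwrite('pics/s3c.png',cv2.resize(s['p'][100:230,90:240,::-1],(750,650)[:2])[:600])
```

```text
280.4226618705036 188.61258992805756 [ 0.50310505 -0.23458281  0.036     ]
[[ 4  5  4  4  5  6  4  5  6  4  3  4  4  4  5  4  4  3  5]
 [ 4  4  4  5  4  5  4  5  5  5  4  5  3  3  3  4  4  5  4]
 [ 4  4  5  5  7 12 22 31 33 31 28 20 13  5  4  3  5  4  4]
 [ 5  6  7 13 28 51 68 78 78 78 77 68 51 29 12  6  5  4  5]
 [ 5  5 10 30 56 75 81 82 82 82 81 80 75 58 29  9  4  3  3]
 [ 4  5 11 26 52 74 81 82 82 82 81 78 68 46 20  7  3  4  4]
 [ 5  4  6 10 20 35 54 64 67 67 61 47 28 13  6  3  4  4  4]
 [ 6  5  4  5  5  8 11 15 17 16 13 10  5  3  3  5  3  5  4]
 [ 6  6  5  4  5  4  5  5  4  5  3  4  3  4  5  5  5  5  5]
 [ 5  4  4  3  3  4  3  4  4  3  4  4  4  4  4  5  5  4  4]]
[[118 118 119 120 118 119 119 120 117 118 117 115 115 115 115 116 116 117
  117 118 119 118 117 115 115 113]
 [118 119 119 119 118 119 118 119 117 115 113 110 110 112 112 114 116 117
  118 118 118 118 115 116 114 108]
 [118 118 118 118 118 119 118 116 113 108 103  96  94  97 103 111 116 117
  118 119 118 117 116 114 108  97]
 [115 118 118 118 119 118 117 114 105  90  77  67  63  69  80  97 108 116
  117 118 117 115 114 1
[... 731 characters left out ...]
  60  74
   80  74  66  63  63  64  66  67]
 [ 63  65  62  63  66  68  69  60  41  30  25  28  33  35  37  42  55  66
   69  67  64  64  64  66  67  68]
 [ 64  63  65  63  65  66  65  53  36  26  26  28  32  36  37  42  50  58
   63  66  63  64  65  67  69  69]
 [ 64  63  64  66  65  68  64  53  35  26  27  29  32  36  38  42  48  57
   62  63  64  65  66  68  69  69]
 [ 64  64  65  65  67  67  64  55  36  29  27  31  35  40  39  41  49  56
   61  65  64  66  68  69  70  70]
 [ 65  64  64  68  68  68  64  53  37  31  33  35  40  43  46  46  49  56
   62  64  66  67  69  70  71  70]]
[ 0.5023118  -0.23470081  0.0889    ]
[ 0.50429434 -0.23532677  0.0889    ]
[0.00019733 0.00062478 0.        ]
```

View pics/s3c.png

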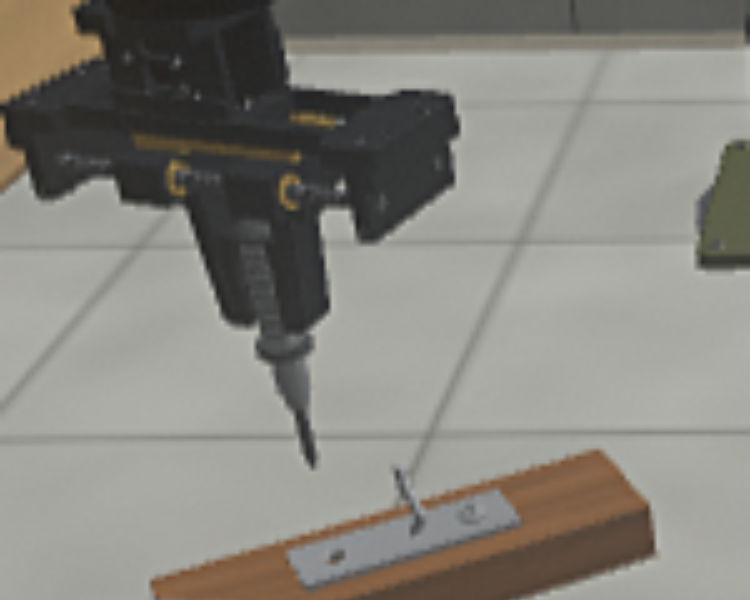

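The tip is on the gripper axis and the hole is at about (0.5036,-0.2347), so alignment is within 1 mm. Descending to the mouth.

>>> {"name": "step_arm", "arguments": {
  "increments": [
    [[0.05, 0, -0.6], [0, 0, 0]],
    [[0, 0, -1], [0, 0, 0]],
    [[0, 0, -1], [0, 0, 0]],
    [[0, 0, -1], [0, 0, 0]],
    [[0, 0, -0.8], [0, 0, 0]],
    [[0, 0, -0.5], [0, 0, 0]],
    [[0, 0, -0.3], [0, 0, 0]],
    [[0, 0, 0], [0, 0, 0]],
    [[0, 0, 0], [0, 0, 0]],
    [[0, 0, 0], [0, 0, 0]]
  ]
}}

```text
clock: 9.3
tool_pos: [0.5039, -0.2351, 0.1161]
eef_rot: [0.152, 0.988, -0.0, 0.0]
contact_force: [-0.7, -0.4, -0.9]
opening: 0.201
finger_force: 40.0
```

>>> {"name": "step_arm", "arguments": {
  "increments": [
    [[0, 0, -0.05], [0, 0, 0]],
    [[0, 0, -0.05], [0, 0, 0]],
    [[0, 0, -0.05], [0, 0, 0]],
    [[0, 0, -0.05], [0, 0, 0]],
    [[0, 0, -0.05], [0, 0, 0]],
    [[0, 0, 0], [0, 0, 0]],
    [[0, 0, 0], [0, 0, 0]],
    [[0, 0, 0], [0, 0, 0]],
    [[0, 0, 0], [0, 0, 0]],
    [[0, 0, 0], [0, 0, 0]]
  ]
}}

```text
clock: 10.3
tool_pos: [0.5036, -0.235, 0.1133]
eef_rot: [0.152, 0.988, 0.0, 0.0]
contact_force: [-1.7, 0.2, -2.4]
opening: 0.196
finger_force: 40.0
```

>>> {"name": "step_arm", "arguments": {
  "increments": [
    [[0, 0, -0.04], [0, 0, 0]],
    [[0, 0, -0.04], [0, 0, 0]],
    [[0, 0, -0.04], [0, 0, 0]],
    [[0, 0, -0.04], [0, 0, 0]],
    [[0, 0, -0.04], [0, 0, 0]],
    [[0, 0, 0], [0, 0, 0]],
    [[0, 0, 0], [0, 0, 0]],
    [[0, 0, 0], [0, 0, 0]],
    [[0, 0, 0], [0, 0, 0]],
    [[0, 0, 0], [0, 0, 0]]
  ]
}}

```text
clock: 11.3
tool_pos: [0.5037, -0.2349, 0.1113]
eef_rot: [0.152, 0.988, 0.0, 0.0]
contact_force: [-0.8, 0.4, -1.4]
opening: 0.202
finger_force: 40.0
```

>>> {"name": "step_arm", "arguments": {
  "increments": [
    [[0, 0, -0.04], [0, 0, 0]],
    [[0, 0, -0.04], [0, 0, 0]],
    [[0, 0, -0.04], [0, 0, 0]],
    [[0, 0, -0.04], [0, 0, 0]],
    [[0, 0, -0.04], [0, 0, 0]],
    [[0, 0, 0], [0, 0, 0]],
    [[0, 0, 0], [0, 0, 0]],
    [[0, 0, 0], [0, 0, 0]],
    [[0, 0, 0], [0, 0, 0]],
    [[0, 0, 0], [0, 0, 0]]
  ]
}}

```text
clock: 12.3
tool_pos: [0.5036, -0.235, 0.1093]
eef_rot: [0.152, 0.988, 0.0, 0.0]
contact_force: [0.0, -0.9, -1.2]
opening: 0.2
finger_force: 40.0
```

>>> {"name": "step_arm", "arguments": {
  "increments": [
    [[0, 0, -0.04], [0, 0, 0]],
    [[0, 0, -0.04], [0, 0, 0]],
    [[0, 0, -0.04], [0, 0, 0]],
    [[0, 0, -0.04], [0, 0, 0]],
    [[0, 0, -0.04], [0, 0, 0]],
    [[0, 0, 0], [0, 0, 0]],
    [[0, 0, 0], [0, 0, 0]],
    [[0, 0, 0], [0, 0, 0]],
    [[0, 0, 0], [0, 0, 0]],
    [[0, 0, 0], [0, 0, 0]]
  ]
}}

```text
clock: 13.3
tool_pos: [0.5038, -0.235, 0.1073]
eef_rot: [0.152, 0.988, 0.0, 0.0]
contact_force: [0.6, 0.9, 1.1]
opening: 0.2
finger_force: 40.0
```

>>> {"name": "step_arm", "arguments": {
  "increments": [
    [[0, 0, -0.02], [0, 0, 0]],
    [[0, 0, -0.02], [0, 0, 0]],
    [[0, 0, -0.02], [0, 0, 0]],
    [[0, 0, -0.02], [0, 0, 0]],
    [[0, 0, -0.02], [0, 0, 0]],
    [[0, 0, 0], [0, 0, 0]],
    [[0, 0, 0], [0, 0, 0]],
    [[0, 0, 0], [0, 0, 0]],
    [[0, 0, 0], [0, 0, 0]],
    [[0, 0, 0], [0, 0, 0]]
  ]
}}

```text
clock: 14.3
tool_pos: [0.5038, -0.235, 0.1063]
eef_rot: [0.152, 0.988, 0.0, 0.0]
contact_force: [0.0, 0.4, 4.5]
opening: 0.195
finger_force: 40.0
```

On the floor: about 5.8 N net of the punch's weight. Continuing slowly.

>>> {"name": "step_arm", "arguments": {
  "increments": [
    [[0, 0, -0.02], [0, 0, 0]],
    [[0, 0, -0.02], [0, 0, 0]],
    [[0, 0, -0.02], [0, 0, 0]],
    [[0, 0, -0.02], [0, 0, 0]],
    [[0, 0, -0.02], [0, 0, 0]],
    [[0, 0, 0], [0, 0, 0]],
    [[0, 0, 0], [0, 0, 0]],
    [[0, 0, 0], [0, 0, 0]],
    [[0, 0, 0], [0, 0, 0]],
    [[0, 0, 0], [0, 0, 0]]
  ]
}}

```text
clock: 15.3
tool_pos: [0.5038, -0.235, 0.1055]
eef_rot: [0.152, 0.988, -0.0, 0.0]
contact_force: [-0.9, 0.2, 7.9]
opening: 0.198
finger_force: 40.0
```

>>> {"name": "step_arm", "arguments": {
  "increments": [
    [[0, 0, -0.01], [0, 0, 0]],
    [[0, 0, -0.01], [0, 0, 0]],
    [[0, 0, -0.01], [0, 0, 0]],
    [[0, 0, -0.01], [0, 0, 0]],
    [[0, 0, -0.01], [0, 0, 0]],
    [[0, 0, -0.01], [0, 0, 0]],
    [[0, 0, 0], [0, 0, 0]],
    [[0, 0, 0], [0, 0, 0]],
    [[0, 0, 0], [0, 0, 0]],
    [[0, 0, 0], [0, 0, 0]]
  ]
}}

```text
clock: 16.3
tool_pos: [0.5039, -0.235, 0.105]
eef_rot: [0.152, 0.988, -0.0, 0.0]
contact_force: [-0.9, 0.7, 8.7]
opening: 0.2
finger_force: 40.0
```

>>> {"name": "step_arm", "arguments": {
  "increments": [
    [[0, 0, -0.01], [0, 0, 0]],
    [[0, 0, -0.01], [0, 0, 0]],
    [[0, 0, -0.01], [0, 0, 0]],
    [[0, 0, -0.01], [0, 0, 0]],
    [[0, 0, -0.01], [0, 0, 0]],
    [[0, 0, 0], [0, 0, 0]],
    [[0, 0, 0], [0, 0, 0]],
    [[0, 0, 0], [0, 0, 0]],
    [[0, 0, 0], [0, 0, 0]],
    [[0, 0, 0], [0, 0, 0]]
  ]
}}

```text
clock: 17.3
tool_pos: [0.5039, -0.235, 0.1047]
eef_rot: [0.152, 0.988, -0.0, 0.0]
contact_force: [-0.9, 0.4, 9.4]
opening: 0.199
finger_force: 40.0
```

>>> {"name": "step_arm", "arguments": {
  "increments": [
    [[0, 0, -0.01], [0, 0, 0]],
    [[0, 0, -0.01], [0, 0, 0]],
    [[0, 0, -0.01], [0, 0, 0]],
    [[0, 0, -0.01], [0, 0, 0]],
    [[0, 0, -0.01], [0, 0, 0]],
    [[0, 0, 0], [0, 0, 0]],
    [[0, 0, 0], [0, 0, 0]],
    [[0, 0, 0], [0, 0, 0]],
    [[0, 0, 0], [0, 0, 0]],
    [[0, 0, 0], [0, 0, 0]]
  ]
}}

```text
clock: 18.3
tool_pos: [0.5039, -0.2351, 0.1043]
eef_rot: [0.152, 0.988, -0.0, 0.0]
contact_force: [-1.6, 1.0, 9.5]
opening: 0.198
finger_force: 40.0
```

>>> {"name": "step_arm", "arguments": {
  "increments": [
    [[0, 0, -0.01], [0, 0, 0]],
    [[0, 0, -0.01], [0, 0, 0]],
    [[0, 0, -0.01], [0, 0, 0]],
    [[0, 0, -0.01], [0, 0, 0]],
    [[0, 0, 0], [0, 0, 0]],
    [[0, 0, 0], [0, 0, 0]],
    [[0, 0, 0], [0, 0, 0]],
    [[0, 0, 0], [0, 0, 0]],
    [[0, 0, 0], [0, 0, 0]],
    [[0, 0, 0], [0, 0, 0]]
  ]
}}

```text
clock: 19.3
tool_pos: [0.504, -0.235, 0.104]
eef_rot: [0.152, 0.988, -0.0, 0.0]
contact_force: [-0.4, 1.1, 10.3]
opening: 0.197
finger_force: 40.0
```

>>> {"name": "step_arm", "arguments": {
  "increments": [
    [[0, 0, -0.01], [0, 0, 0]],
    [[0, 0, -0.01], [0, 0, 0]],
    [[0, 0, -0.01], [0, 0, 0]],
    [[0, 0, -0.01], [0, 0, 0]],
    [[0, 0, 0], [0, 0, 0]],
    [[0, 0, 0], [0, 0, 0]],
    [[0, 0, 0], [0, 0, 0]],
    [[0, 0, 0], [0, 0, 0]],
    [[0, 0, 0], [0, 0, 0]],
    [[0, 0, 0], [0, 0, 0]]
  ]
}}

```text
clock: 20.3
tool_pos: [0.504, -0.235, 0.1037]
eef_rot: [0.152, 0.988, -0.0, 0.0]
contact_force: [-1.2, -0.4, 11.2]
opening: 0.2
finger_force: 40.0
```

>>> {"name": "step_arm", "arguments": {
  "increments": [
    [[0, 0, -0.01], [0, 0, 0]],
    [[0, 0, -0.01], [0, 0, 0]],
    [[0, 0, -0.01], [0, 0, 0]],
    [[0, 0, 0], [0, 0, 0]],
    [[0, 0, 0], [0, 0, 0]],
    [[0, 0, 0], [0, 0, 0]],
    [[0, 0, 0], [0, 0, 0]],
    [[0, 0, 0], [0, 0, 0]],
    [[0, 0, 0], [0, 0, 0]],
    [[0, 0, 0], [0, 0, 0]]
  ]
}}

```text
clock: 21.3
tool_pos: [0.5039, -0.235, 0.1028]
eef_rot: [0.152, 0.988, -0.0, 0.0]
contact_force: [-0.7, 0.3, 6.9]
opening: 0.193
finger_force: 40.0
```

Snapped: the force dropped from 11.2 to 6.9 N and the tool jumped down 0.9 mm. Lifting straight off at once, then carrying the punch back.

>>> {"name": "step_arm", "arguments": {
  "increments": [
    [[0, 0, 0.3], [0, 0, 0]],
    [[0, 0, 0.6], [0, 0, 0]],
    [[0, 0, 1], [0, 0, 0]],
    [[0, 0, 1.2], [0, 0, 0]],
    [[0, 0, 1.4], [0, 0, 0]],
    [[0, 0, 1.4], [0, 0, 0]],
    [[0, 0, 1.4], [0, 0, 0]],
    [[0, 0, 1.4], [0, 0, 0]],
    [[0, 0, 0.8], [0, 0, 0]],
    [[0, 0, 0.3], [0, 0, 0]]
  ]
}}

```text
clock: 22.3
tool_pos: [0.5039, -0.2351, 0.2017]
eef_rot: [0.152, 0.988, -0.0, 0.001]
contact_force: [0.2, -0.2, -1.2]
opening: 0.203
finger_force: 40.0
```

>>> {"name": "step_arm", "arguments": {
  "increments": [
    [[0, 0.5, 0], [0, 0, 0]],
    [[0, 1.5, 0], [0, 0, 0]],
    [[0, 2.5, 0], [0, 0, 0]],
    [[0, 3, 0], [0, 0, 0]],
    [[0, 3, 0], [0, 0, 0]],
    [[0, 3, 0], [0, 0, 0]],
    [[0, 3, 0], [0, 0, 0]],
    [[0, 3, 0], [0, 0, 0]],
    [[0, 3, 0], [0, 0, 0]],
    [[0, 3, 0], [0, 0, 0]]
  ]
}}

```text
clock: 23.3
tool_pos: [0.5025, 0.0227, 0.2]
eef_rot: [0.151, 0.988, 0.0, -0.001]
contact_force: [-0.1, 0.5, -1.1]
opening: 0.2
finger_force: 40.0
```

>>> {"name": "step_arm", "arguments": {
  "increments": [
    [[0, 3, 0], [0, 0, 0]],
    [[0, 3, 0], [0, 0, 0]],
    [[0, 3, 0], [0, 0, 0]],
    [[0, 3, 0], [0, 0, 0]],
    [[0, 3, 0], [0, 0, 0]],
    [[0, 3, 0], [0, 0, 0]],
    [[0, 2.5, 0], [0, 0, 0]],
    [[-0.1, 1.5, 0], [0, 0, 0]],
    [[-0.2, 0.8, 0], [0, 0, 0]],
    [[-0.15, 0.4, 0], [0, 0, 0]]
  ]
}}

```text
clock: 24.3
tool_pos: [0.4983, 0.2522, 0.2002]
eef_rot: [0.152, 0.988, -0.0, -0.0]
contact_force: [-0.5, 0.2, -2.3]
opening: 0.199
finger_force: 40.0
```

>>> {"name": "step_arm", "arguments": {
  "increments": [
    [[0, 0.2, 0], [0, 0, 0]],
    [[0, 0, 0], [0, 0, 0]],
    [[0, 0, 0], [0, 0, 0]],
    [[0, 0, 0], [0, 0, 0]],
    [[0, 0, 0], [0, 0, 0]],
    [[0, 0, 0], [0, 0, 0]],
    [[0, 0, 0], [0, 0, 0]],
    [[0, 0, 0], [0, 0, 0]],
    [[0, 0, 0], [0, 0, 0]],
    [[0, 0, 0], [0, 0, 0]]
  ]
}}

```text
clock: 25.3
tool_pos: [0.4991, 0.2541, 0.2005]
eef_rot: [0.152, 0.988, 0.0, -0.0]
contact_force: [-0.4, -0.3, -0.2]
opening: 0.203
finger_force: 40.0
```

Run:
```python
from h import *
s=r.get_state();print(s['clock'],s['tool_pos'],s['eef_rot'],s['contact_force'])
snap('wrist','w4')
z=load('w4');f=210/math.tan(math.radians(float(z['fov_y'])/2))
for P in [(.499,.2545,.072),(*s['tool_pos'][:2],s['tool_pos'][2]-.079)]:
    c=z['R']@np.array(P)+z['t'];print((c[:2]/c[2]*f+[z['cx'],z['cy']]).round(1))
cv2.imwrite('pics/w4c.png',cv2.resize(z['p'][130:270,200:360,::-1],(640,560),interpolation=cv2.INTER_CUBIC))
```

```text
25.3 [0.49912193 0.25407851 0.20053495] [ 1.52253591e-01  9.88341460e-01  4.03408038e-05 -4.76010415e-06] [-0.43890155 -0.26283143 -0.24134341]
[280.4 189.7]
[280.  210.4]
```

View pics/w4c.png

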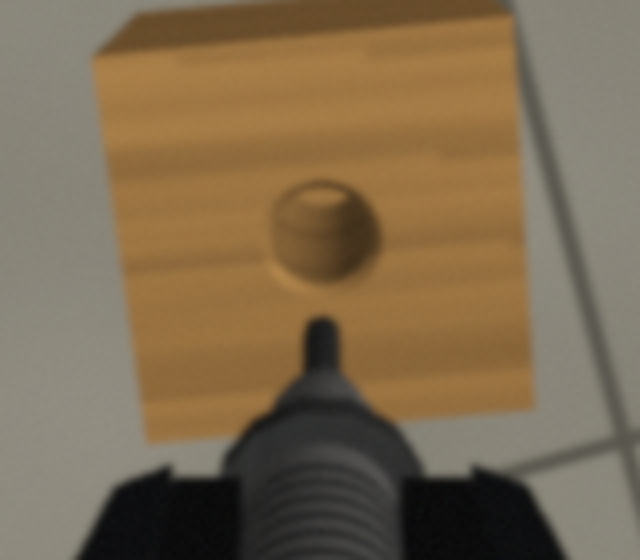

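The crop shows the block hole at full-image (281,188), so its centre is about (0.498,0.255). The punch's tip is in line with it. Inserting.

>>> {"name": "step_arm", "arguments": {
  "increments": [
    [[-0.1, 0.1, -1], [0, 0, 0]],
    [[0, 0, -1.5], [0, 0, 0]],
    [[0, 0, -1], [0, 0, 0]],
    [[0, 0, -0.5], [0, 0, 0]],
    [[0, 0, -0.5], [0, 0, 0]],
    [[0, 0, -0.5], [0, 0, 0]],
    [[0, 0, -0.5], [0, 0, 0]],
    [[0, 0, -0.5], [0, 0, 0]],
    [[0, 0, 0], [0, 0, 0]],
    [[0, 0, 0], [0, 0, 0]]
  ]
}}

```text
clock: 26.35
tool_pos: [0.4982, 0.2551, 0.1406]
eef_rot: [0.152, 0.988, 0.0, 0.0]
contact_force: [-0.1, 0.5, -1.3]
opening: 0.199
finger_force: 40.0
```

>>> {"name": "step_arm", "arguments": {
  "increments": [
    [[0, 0, -0.5], [0, 0, 0]],
    [[0, 0, -0.5], [0, 0, 0]],
    [[0, 0, -0.5], [0, 0, 0]],
    [[0, 0, -0.5], [0, 0, 0]],
    [[0, 0, -0.5], [0, 0, 0]],
    [[0, 0, -0.5], [0, 0, 0]],
    [[0, 0, -0.5], [0, 0, 0]],
    [[0, 0, -0.5], [0, 0, 0]],
    [[0, 0, 0], [0, 0, 0]],
    [[0, 0, 0], [0, 0, 0]]
  ]
}}

```text
clock: 27.35
tool_pos: [0.4981, 0.255, 0.1005]
eef_rot: [0.152, 0.988, -0.0, -0.0]
contact_force: [0.2, -0.2, -0.6]
opening: 0.196
finger_force: 40.0
```

>>> {"name": "step_arm", "arguments": {
  "increments": [
    [[0, 0, -0.2], [0, 0, 0]],
    [[0, 0, -0.2], [0, 0, 0]],
    [[0, 0, -0.2], [0, 0, 0]],
    [[0, 0, -0.2], [0, 0, 0]],
    [[0, 0, -0.2], [0, 0, 0]],
    [[0, 0, -0.1], [0, 0, 0]],
    [[0, 0, 0], [0, 0, 0]],
    [[0, 0, 0], [0, 0, 0]],
    [[0, 0, 0], [0, 0, 0]],
    [[0, 0, 0], [0, 0, 0]]
  ]
}}

```text
clock: 28.35
tool_pos: [0.4982, 0.255, 0.0896]
eef_rot: [0.152, 0.988, 0.0, 0.0]
contact_force: [0.1, 0.5, -1.3]
opening: 0.197
finger_force: 40.0
```

>>> {"name": "step_arm", "arguments": {
  "increments": [
    [[0, 0, -0.05], [0, 0, 0]],
    [[0, 0, -0.05], [0, 0, 0]],
    [[0, 0, -0.05], [0, 0, 0]],
    [[0, 0, 0], [0, 0, 0]],
    [[0, 0, 0], [0, 0, 0]],
    [[0, 0, 0], [0, 0, 0]],
    [[0, 0, 0], [0, 0, 0]],
    [[0, 0, 0], [0, 0, 0]],
    [[0, 0, 0], [0, 0, 0]],
    [[0, 0, 0], [0, 0, 0]]
  ]
}}

```text
clock: 29.35
tool_pos: [0.4981, 0.255, 0.088]
eef_rot: [0.152, 0.988, 0.0, 0.0]
contact_force: [-0.5, 0.1, -2.6]
opening: 0.199
finger_force: 40.0
```

>>> {"name": "step_arm", "arguments": {
  "increments": [
    [[0, 0, -0.03], [0, 0, 0]],
    [[0, 0, -0.03], [0, 0, 0]],
    [[0, 0, 0], [0, 0, 0]],
    [[0, 0, 0], [0, 0, 0]],
    [[0, 0, 0], [0, 0, 0]],
    [[0, 0, 0], [0, 0, 0]],
    [[0, 0, 0], [0, 0, 0]],
    [[0, 0, 0], [0, 0, 0]],
    [[0, 0, 0], [0, 0, 0]],
    [[0, 0, 0], [0, 0, 0]]
  ]
}}

```text
clock: 30.35
tool_pos: [0.4984, 0.2553, 0.0876]
eef_rot: [0.152, 0.988, 0.0, 0.0]
contact_force: [0.1, 0.7, 3.4]
opening: 0.198
finger_force: 40.0
```

The collar is on the rim, at the same height as when grasped. Releasing and retreating.

>>> {"name": "step_arm", "arguments": {
  "increments": [
    [[0, 0, 0], [0, 0, 0]],
    [[0, 0, 0], [0, 0, 0]],
    [[0, 0, 0], [0, 0, 0]],
    [[0, 0, 0], [0, 0, 0]],
    [[0, 0, 0], [0, 0, 0]],
    [[0, 0, 0], [0, 0, 0]],
    [[0, 0, 0], [0, 0, 0]],
    [[0, 0, 0], [0, 0, 0]],
    [[0, 0, 0], [0, 0, 0]],
    [[0, 0, 0], [0, 0, 0]]
  ],
  "fingers": 1
}}

```text
clock: 31.35
tool_pos: [0.4982, 0.255, 0.0874]
eef_rot: [0.152, 0.988, 0.0, 0.0]
contact_force: [0.8, -0.8, -0.5]
opening: 0.999
finger_force: 0.0
```

>>> {"name": "step_arm", "arguments": {
  "increments": [
    [[0, 0, 0.5], [0, 0, 0]],
    [[0, 0, 1], [0, 0, 0]],
    [[0, 0, 1.5], [0, 0, 0]],
    [[0, 0, 2], [0, 0, 0]],
    [[0, 0, 2], [0, 0, 0]],
    [[0, 0, 2], [0, 0, 0]],
    [[0, 0, 2], [0, 0, 0]],
    [[0, 0, 1.5], [0, 0, 0]],
    [[0, 0, 0.5], [0, 0, 0]],
    [[0, 0, 0], [0, 0, 0]]
  ]
}}

```text
clock: 32.35
tool_pos: [0.4985, 0.2552, 0.2185]
eef_rot: [0.152, 0.988, 0.001, 0.001]
contact_force: [0.0, -0.2, -0.5]
opening: 0.998
finger_force: 0.0
```

Run:
```python
from h import *
snap('wrist','w5');snap('scene','s5')
z=load('w5');vv,uu=np.mgrid[0:420,0:560];X=world(z,uu.ravel(),vv.ravel());ok=z['d'].ravel()>0
P=X[ok&(X[:,2]>.132)&(X[:,2]<.16)&(np.hypot(X[:,0]-.498,X[:,1]-.255)<.05)]
print(len(P),P.mean(0),P[:,2].max(),cv2.minAreaRect((P[:,:2]*1000).astype(np.float32)))
s=load('s5');c=lambda z,y0,y1,x0,x1,w,h:cv2.resize(z['p'][y0:y1,x0:x1,::-1],(w,h),interpolation=cv2.INTER_CUBIC)
cv2.imwrite('pics/f5.png',np.hstack([c(s,150,240,310,400,400,400),c(z,110,270,200,360,400,400)]))
```

```text
718 [0.49809054 0.25613181 0.13645734] 0.1399034356736873 ((499.1690979003906, 255.92205810546875), (20.539552688598633, 20.09357452392578), 20.320085525512695)
```

View pics/f5.png

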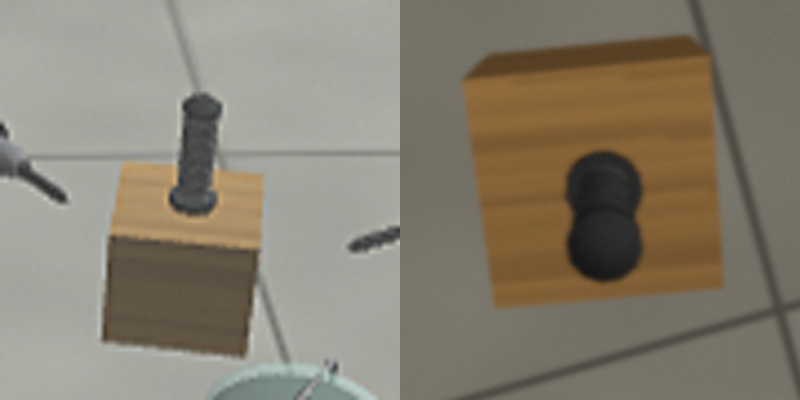

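The punch stands upright with its collar on the rim, cap top at 0.139 m as at the start, and the gripper is clear.

```bash
python3 -c "
from plant import r
print(r.finish_job())"
```

```text
the job is handed in; nothing more can be done
None
```

The job is handed in: the punch snapped in the empty screw hole at about 12.5 N, well under the 18 N limit, and it stands back in its wooden block with the collar on the rim and the gripper clear; the hand-in gave no verdict.

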